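# Clear the tablet counter and present its counting plate

## Task

Clear the tablet counter: press its spring treadle down to the stop and let it come back up, then lift the counter's cover flap and leave it standing open, draw out the perforated counting plate hidden beneath (not the blank with the round knob) and hold it up for the checker. Finish while still holding it in the gripper, still and upright, over the middle of the record book, its broad faces running along the book's long edges and its lower edge at least 10 cm above the book. Leave the blank and everything else on the table where it is.

Things in the scene. Friction and masses are not known exactly. Their poses are not given: they have to be found in the camera images.
- counter: Bench tablet counter, white box 140 (x) x 200 (y) x 110 mm high, fixed. Origin: centre of its underside, z up; its front with a dark display faces its own -x. The bay under the flap is 110 x 170 mm, its deck 50 mm above the table, with two slots (86 mm along x, 12 mm wide) at y = +34 and -34 mm: one holds the counting plate, the other the blank.
- flap (a joint): Angle of the aluminium cover flap (140 x 200 x 6 mm, 160 g) about its hinge along the counter's far (+x) top edge: 0 shut, about 1.57 upright, 1.9 fully back; may start slightly ajar. The hinge is stiff (0.22 N m of friction): the flap stays at whatever angle it is left. It counts as standing open above 1.2.
- flap_bar (a point): Middle of the round bar (10 mm thick) of the flap's D-shaped handle, parallel to the hinge. The handle lies in the plane of the flap and sticks out from its front edge; the opening between bar and flap edge is 45 mm deep and 80 mm wide, clear below. The bar is 190 mm from the hinge; shut, it is 113 mm above the table.
- flap_hinge (a point): Middle of the flap's hinge line, 65 mm to the +x side of the counter's origin and 110 mm above the table; the hinge line runs along the counter's y.
- plate_tab (a point): Centre of the counting plate's grip tab, a flat bar on top of the plate, 36 mm long (x) x 12 mm thick (y) x 28 mm high; the plate's lower edge is 78 mm below this point. In its slot it is 86 mm above the table, 24 mm below the counter's rim, 34 mm off the counter's middle; at least 45 mm is free beside the tab on either side, down to the deck. Axes as for plate.
- plate: Counting plate: upright aluminium plate with rows of dark holes, 80 mm long (x) x 8 mm thick (y) x 64 mm high without the tab, about 120 g, standing loosely in its slot with its axes along the counter's. Origin: middle of its lower edge; z up.
- blank: Blank: the same plate without holes, with a round knob (12 mm across, 22 mm high) in place of the flat tab, in the other slot. Stays there. Origin at the middle of its lower edge.
- treadle: Base of the spring treadle, a dark steel plate 130 (x) x 80 (y) x 12 mm, fixed on the table. Origin: centre of its underside. The steel pedal (110 x 60 x 8 mm) is hinged along y at the +x end of the base and slopes up towards its free -x end. Treadle and book may be on either side of the counter.
- pedal (a joint): Angle by which the pedal has been pressed: 0 at rest, 0.25 at its stop; it springs back by itself when let go. At the pad it takes about 3 N to start and about 7 N at the stop.
- pedal_pad (a point): Point to press: on the pedal's upper face near its free end, 90 mm from the hinge, about 54 mm above the table at rest and 32 mm at the stop.
- book: Record book lying on the table, 170 (x) x 120 (y) x 11 mm, with a row of counted tablets stuck on its cover; fixed. Origin: centre of its underside; its x runs along its long edges.
- jar: Bystander: amber jar, 52 mm across, 75 mm high, origin at the underside.
- flask: Bystander: white bottle, 44 mm across, 85 mm high, origin at the underside.
- scoop: Bystander: counting spatula 160 mm long, lying flat on the left; origin at the underside of its middle part.
- cup: Bystander: white cup, 68 mm across, 60 mm high, origin at the underside.
- carton: Bystander: cardboard carton 50 x 70 x 85 mm, origin at the underside.
- vial: Bystander: small amber vial, 34 mm across, 55 mm high, origin at the underside.
- weight: Bystander: brass weight, 32 mm across, 45 mm high, origin at the underside.

How it is judged:
On the way, in this order (a step that is already met when the one before it is completed fails the run):
1. the treadle is pressed down to its stop (value of joint pedal above 0.225 rad), for 0.2 s.
2. the treadle is back up and the flap stands open (value of joint pedal below 0.08 rad and value of joint flap above 1.2 rad), for 0.2 s.
3. the gripper has drawn the counting plate clear of the counter (height (world z) of plate_tab above 0.18 m and contact force between plate and the fingers above 0.5 N), for 0.1 s.
At the end, for the whole second after the job is handed in: Fingers hold the plate still (<30 mm/s), off book and counter: tab centre >180 mm above the table, within 50 mm of the book's middle from above, upright within 0.26 rad, length within 0.3 rad of the book's long edges; flap open >1.2 rad, treadle back up <0.08 rad (all of step 2 and all of step 3 and horizontal distance between plate_tab and book below 0.05 m and angle between plate_tab's own z axis and vertical below 0.26 rad and angle between the x axis of plate and the x axis of book, either way round below 0.3 rad and contact force between plate and book below 0.1 N and contact force between plate and counter below 0.1 N and linear speed of plate below 0.03 m/s); the arm keeps its last pose, push and grip.
It fails at once if a bystander or the blank is moved by more than 40 mm (distance of any of jar, flask, scoop, cup, carton, vial, weight, blank from where it was at the start of the episode above 0.04 m).
It also fails if it takes over 64 s, if anything falls off the work surface, if the arm or the gripper's body presses on something with over 40 N, if the wrist force passes 120 N, or if a joint passes its speed limit or range.

## Robot

A 6-joint arm with a two-finger parallel gripper is mounted at the origin on the work surface. World frame = base frame: x ahead of the robot, y to its left, z up, the work surface at z = 0. Lengths are in m, angles in rad, forces in N, time in s.
With the tool pointing down it reaches from about 0.275 to 0.75 m from the base axis. Payload 10.2 kg.
Tool frame: the origin (TCP) lies midway between the tips of the shut fingers; the grasp point (between the pads) lies 19 mm behind it; z points along the fingers, y is the line along which they close (so a half turn about z gives the same grasp; the last joint's range is limited). The gripper opens to 88 mm and grips with 3 to 60 N. Pads are 18 mm wide; open, the fingers measure 123 mm over their backs; the gripper's body (75 mm by 187 mm) begins 45 mm behind the grasp point.
Start: joints at [1.08, 0.313, 1.498, -0, 1.331, -0.223], TCP at [0.139, 0.506, 0.212] pointing down, gripper open.
Joint ranges: [-2.94, 2.94], [-0.97, 2.17], [0.19, 2.56], [-1.23, 4.37], [0.02, 3.11], [-2.88, 2.88]. Speed limits (rad/s): [2.39, 2.39, 3.01, 3.14, 3.14, 3.14].

## Interface

Orientations are given as a rotation vector (axis times angle).
In Python, from station import * gives the robot as it stands.
- The arm moves only by the shell command python3 -m inch 'ROWS' [FORCE]. ROWS is JSON, a list of rows, each an object with "delta_pos": the shift along the tool's x, y, z in units of 40 mm (1.0 is 40 mm), a list of three; "yaw": the turn about the tool's z in units of 8 degrees (1.0 is 8 degrees); "gripper": the closure, from 0 (fully open) to 1 (shut). In form: [{"delta_pos": [x, y, z], "yaw": yaw, "gripper": gripper}, ...]. A call has 1 to 12 rows; each row is the pose to reach, as a shift and turn from the pose commanded when the call began, along the tool's axes at that moment; what a row does not reach only later rows make up. A row lasts 1/10 s, in which the tool goes at most 50 mm and 8.59 degrees, less where a joint would pass 70% of its speed; a pose out of reach is approached as far as the arm can. A call with a gripper value outside its range is refused whole. The fingers move at their own pace and stop on an object; FORCE is the grip in N (left out, the last holds). Time passes only in rows, so rows that repeat a pose let the fingers close. It gives the time, the measured TCP pose, the force, the opening and the grip force at its end, in the units of the state.
- get_obs(): the state, without advancing time (a new reading comes with each control period).
- get_image(name): name is "side" or "top"; returns (picture, depth): 420x560x3 uint8, blue, green, red; 420x560 float32, m along the optical axis (not along the pixel's ray), 0 where there is no reading.
- get_calibration(name): a dict with "fx", "fy", "cx", "cy" (pixels), "k1" (the pictures are not rectified: a ray, as slopes to the right and down, at radius r is drawn at 1 + k1 r^2 times it, then the intrinsics apply), "extrinsics" (4x4, takes a point from camera to world coordinates). Camera axes: x right, y down, z forward; pixel columns grow to the right and rows downward; lengths in m; the calibration is good to about 2 mm. A picture is of the moment at which its call begins. get_calibration takes no time and is no camera call.
- close_job(): hands the job in; it is judged then, once.
The state is a dict: "time": time; "joint_pos": joint angles; "joint_velocities": joint speeds; "tau": joint torques, N m; "tcp_pos": TCP position; "ee_rot": TCP orientation; "force": force on the tool from outside, world axes, zero at the start; "wrist_torque": the same for the moment, N m; "finger_gap": opening from 0.0 (shut) to 1.0 (fully open); "grip_force": force on a finger pad.
Only numpy, scipy, OpenCV 4.12 (cv2) and the standard library are available. Lean on these libraries where they do the work, as an engineer would, in place of code of your own. Each camera call takes 0.05 s, during which the arm holds its last target. There are 200 camera calls.

## Working session

There is one attempt and no reset: what is moved stays moved. The work goes in short steps, Python scripts to look and compute and a shell command to move; the robot and the scene stay as the last step left them, time stands still between calls to the robot, and variables do not carry over. Pictures are saved under pics/ and viewed, at most 10 in all, crops included, and the job is handed in when it is done.

```bash
mkdir -p pics; ls
cat > h.py <<'E'
from station import *
import numpy as np, cv2
def ray(name,u,v):
    c=get_calibration(name); K=np.array([[c['fx'],0,c['cx']],[0,c['fy'],c['cy']],[0,0,1.]])
    p=cv2.undistortPoints(np.array([[[u,v]]],float),K,np.array([c['k1'],0,0,0,0.]),None,None)[0,0]
    E=np.array(c['extrinsics']); return E[:3,3],E[:3,:3]@np.array([p[0],p[1],1.])
def plane(name,u,v,z):
    o,d=ray(name,u,v); return o+d*(z-o[2])/d[2]
def cloud(name,dep):
    c=get_calibration(name); K=np.array([[c['fx'],0,c['cx']],[0,c['fy'],c['cy']],[0,0,1.]])
    v,u=np.mgrid[:dep.shape[0],:dep.shape[1]]
    p=cv2.undistortPoints(np.stack([u,v],-1).reshape(-1,1,2).astype(float),K,np.array([c['k1'],0,0,0,0.]))[:,0]
    E=np.array(c['extrinsics']); P=np.c_[p,np.ones(len(p))]*dep.reshape(-1,1)
    return (P@E[:3,:3].T+E[:3,3]).reshape(*dep.shape,3)
def tri(a,ua,b,ub):
    o1,d1=ray(a,*ua);o2,d2=ray(b,*ub)
    s=np.linalg.lstsq(np.c_[d1,-d2],o2-o1,rcond=None)[0]
    p,q=o1+s[0]*d1,o2+s[1]*d2; return (p+q)/2,np.linalg.norm(p-q)
def state():
    from scipy.spatial.transform import Rotation as R
    o=get_obs(); return o,np.array(o['tcp_pos']),R.from_rotvec(o['ee_rot']).as_matrix()
E
python3 - <<'E'
from h import *
for n in('side','top'):
    im,d=get_image(n); cv2.imwrite(f'pics/{n}0.png',im); np.save(f'{n}0.npy',d)
    c=get_calibration(n);print(n,c)
o,p,R=state();print(o['time'],p,R.round(3))
E
```

```text
pics
side {'fx': 437.5612550608026, 'fy': 437.5612550608026, 'cx': 275.7244540357943, 'cy': 202.99574761869698, 'k1': -0.06929692167422506, 'extrinsics': array([[-0.7580154 , -0.50375115,  0.41430354,  0.15799391],
       [-0.65208457,  0.59902854, -0.46470477,  0.52538735],
       [-0.01408408, -0.62241432, -0.78256121,  0.88653533],
       [ 0.        ,  0.        ,  0.        ,  1.        ]])}
top {'fx': 446.9663526768888, 'fy': 446.9663526768888, 'cx': 282.9427710630198, 'cy': 213.11274159332748, 'k1': -0.1461095386896563, 'extrinsics': array([[ 0.01726999, -0.99466119,  0.1017392 ,  0.41519634],
       [-0.99964611, -0.01511768,  0.0218884 ,  0.03732514],
       [-0.02023349, -0.10208121, -0.99457028,  1.29431977],
       [ 0.        ,  0.        ,  0.        ,  1.        ]])}
0.1 [0.13881517 0.50607069 0.2110501 ] [[-0.964  0.265 -0.001]
 [ 0.265  0.964 -0.001]
 [ 0.    -0.001 -1.   ]]
```

View pics/top0.png

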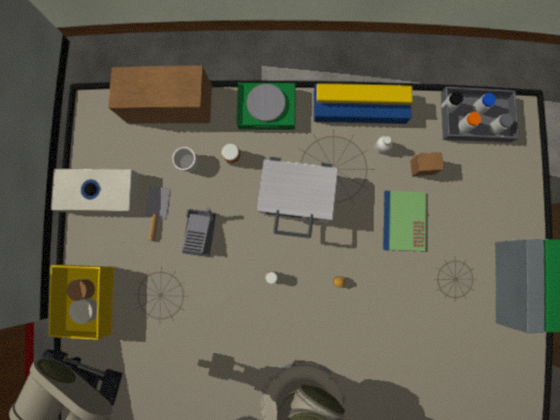

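View pics/side0.png

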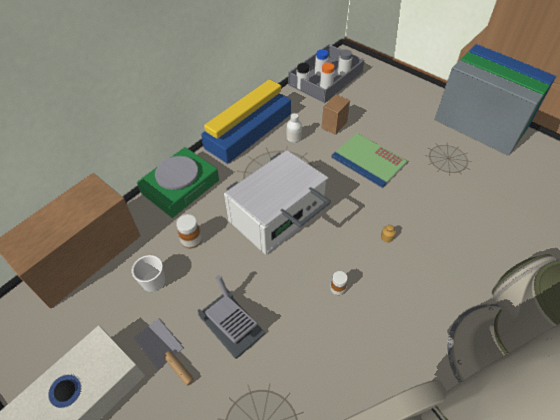

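Top view: counter flap near (298,190) with its handle bar at about (294,235), treadle (198,232), book (405,220). In front of them stand the vial (272,278) and the weight (339,282). The side view shows the same layout, with the flap about shut.

```bash
cat > m.py <<'E'
from h import *
im=cv2.imread('pics/top0.png');d=np.load('top0.npy');C=cloud('top',d)
ims=cv2.imread('pics/side0.png');S=cloud('side',np.load('side0.npy'))
def rect(mask,z,lab,name='top'):
    cs,_=cv2.findContours(mask.astype(np.uint8),0,1); c=max(cs,key=cv2.contourArea)
    P=np.array([plane(name,*q,z)[:2] for q in c[:,0]],np.float32)
    r=cv2.minAreaRect(P*1000); print(lab,name,np.round(r[0]),np.round(r[1]),round(r[2],1)); return c
def box(u0,v0,u1,v1):
    m=np.zeros(d.shape,bool);m[v0:v1,u0:u1]=1;return m
hsv=cv2.cvtColor(im,40)
Z=C[...,2]
# flap
m=box(250,150,345,222)&(Z>.095)&(Z<.16); rect(m,.113,'flap')
P=C[m];A=np.c_[P[:,:2],np.ones(len(P))];print('flap plane',np.linalg.lstsq(A,P[:,2],rcond=None)[0].round(3),np.median(P[:,2]))
P=S[(S[...,2]>.1)&(S[...,2]<.16)&(abs(S[...,0]-.5)<.15)&(abs(S[...,1])<.14)]
print('side flap',P.min(0).round(3),P.max(0).round(3),np.median(P,0).round(3))
m=box(265,212,325,245)&(Z>.09)&(Z<.16); P=C[m];
rect(m,.113,'handle')
print('handle z',np.median(P[:,2]),'row profile',[(v,round(float(np.median(C[v][m[v]][:,2])),3),int(m[v].sum()), np.where(m[v])[0][[0,-1]].tolist()) for v in range(212,245) if m[v].any()])
# book
m=(hsv[...,0]>35)&(hsv[...,0]<130)&(hsv[...,1]>90)&box(375,180,435,260); rect(m,.011,'book'); print(np.median(Z[m]))
# treadle
m=box(170,200,230,265)&(Z>.006); rect(m,.02,'treadle')
P=C[m];ii=np.argwhere(m)
for v in range(200,262,4): print(v,[int(1000*C[v,u,2]) for u in range(178,230,4)])
E
python3 m.py
python3 - <<'E'
import cv2,numpy as np
a=cv2.imread('pics/top0.png')[195:265,170:235];b=cv2.imread('pics/side0.png')[270:360,190:280]
cv2.imwrite('pics/t1.png',np.hstack([cv2.resize(a,(390,420),interpolation=2),cv2.resize(b,(400,420),interpolation=2)]))
E
```

```text
flap top [595.  28.] [202. 172.] 83.9
flap plane [-0.074  0.009  0.166] 0.12218330598952443
side flap [ 0.47  -0.076  0.1  ] [0.65  0.135 0.136] [0.576 0.039 0.123]
handle top [505.  31.] [ 69. 154.] 0.9
handle z 0.12810392700688822 row profile [(212, 0.126, 59, [266, 324]), (213, 0.127, 51, [274, 324]), (214, 0.126, 47, [275, 324]), (215, 0.127, 38, [275, 324]), (216, 0.126, 30, [275, 324]), (217, 0.126, 22, [275, 324]), (218, 0.126, 18, [275, 324]), (219, 0.127, 8, [275, 324]), (220, 0.128, 8, [274, 312]), (221, 0.127, 8, [274, 312]), (222, 0.13, 8, [274, 312]), (223, 0.13, 7, [274, 311]), (224, 0.13, 7, [274, 311]), (225, 0.13, 8, [274, 311]), (226, 0.128, 8, [274, 311]), (227, 0.129, 7, [274, 311]), (228, 0.13, 8, [273, 311]), (229, 0.132, 8, [273, 311]), (230, 0.131, 8, [273, 311]), (231, 0.131, 13, [273, 311]), (232, 0.131, 20, [273, 310]), (233, 0.132, 30, [273, 310]), (234, 0.13, 36, [275, 310]), (235, 0.132, 28, [283, 310]), (236, 0.131, 19, [292, 310]), (237, 0.132, 11, [300, 310]), (238, 0.131, 2, [308, 309])]
book top [ 530. -297.] [101. 167.] 88.4
0.011712486537420075
treadle top [491. 308.] [ 88. 146.] 82.2
200 [3, 0, -1, 0, 2, -3, -3, 0, 2, -1, 2, 0, 0]
204 [0, 3, 1, 1, -1, 0, 0, 0, 4, 0, 3, 2, -3]
208 [-1, 0, -1, 4, -1, 0, 0, 82, 3, -1, 1, 0, 0]
212 [3, 0, 0, 17, 14, 16, 10, 13, 66, 3, -4, 1, -1]
216 [0, -2, 34, 31, 30, 29, 26, 31, 49, 27, 0, 3, 3]
220 [3, 1, -2, 38, 35, 32, 29, 30, 26, 16, 3, 0, 5]
224 [4, 7, 1, 36, 36, 36, 42, 36, 14, 7, 2, 0, 0]
228 [0, 1, 17, 41, 39, 37, 40, 40, 14, 3, 1, 8, 0]
232 [0, 1, 48, 40, 44, 42, 42, 42, 10, 0, 3, -1, 3]
236 [8, -1, 47, 46, 46, 52, 49, 45, 12, 2, 0, 2, 2]
240 [1, 1, 56, 57, 53, 53, 51, 9, 18, -1, 0, -2, 2]
244 [2, 5, 58, 59, 53, 55, 52, 13, 13, -1, 4, 0, 1]
248 [0, 62, 62, 64, 57, 56, 57, 13, 9, 1, 3, 1, 0]
252 [0, 8, 12, 10, 14, 13, 53, 12, 3, 1, 0, 0, 0]
256 [3, -1, 0, 2, 3, 4, 0, 0, 0, 3, 1, 0, 2]
260 [4, 5, -2, -1, 1294, 1, -4, -3, 0, 1, -2, 1, -1]
```

View pics/t1.png

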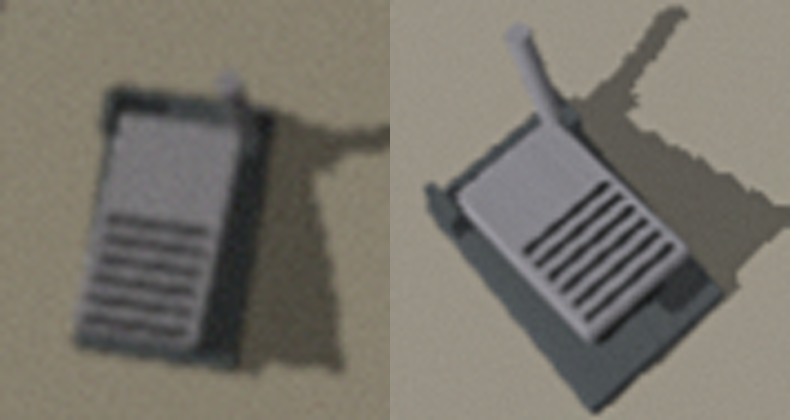

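The crop shows the pedal's striped free end facing the robot, with corners in the top image at about (183,252) and (202.5,252.5), and in the side image at about (236,343) and (257,323.5). A lever stands at the hinge end. Flap is slightly ajar (bar at about 0.13).

```bash
cat > m2.py <<'E'
from m import *
print('-----')
a=tri('top',(183.3,251.7),'side',(236.2,342.8));b=tri('top',(202.5,252.5),'side',(257.1,323.5));print('pedal end',a,b)
m=box(176,212,206,252)&(Z>.022)&(Z<.075)
P=C[m];A=np.c_[P[:,:2],np.ones(len(P))];k=np.linalg.lstsq(A,P[:,2],rcond=None)[0];r=abs(A@k-P[:,2])<.006
k=np.linalg.lstsq(A[r],P[r,2],rcond=None)[0];print('pedal plane',k.round(3),'dir deg',np.degrees(np.arctan2(-k[1],-k[0])))
q=P[abs(A@k-.054)<.004];print('z~54 top',q.mean(0).round(3))
Q=S[(S[...,2]>.05)&(S[...,2]<.058)&(abs(S[...,0]-.45)<.06)&(abs(S[...,1]-.31)<.06)];print('z~54 side',Q.mean(0).round(3),len(Q))
# bar
for n,c in(('top',C),('side',S)):
    P=c[(c[...,2]>.115)&(c[...,2]<.15)&(c[...,0]<.492)&(c[...,0]>.44)&(abs(c[...,1]-.03)<.07)]
    print(n,'bar pts',len(P),P.mean(0).round(4),np.polyfit(P[:,1],P[:,0],1), P.min(0).round(3),P.max(0).round(3))
# flap quad, flap edges by top z>.1
m=box(250,150,345,217)&(Z>.1)&(Z<.16)
P=C[m];print(P.min(0),P.max(0)); 
for v in (175,185,195,205): u=np.where(m[v])[0];print(v,C[v,u[0]].round(3),C[v,u[-1]].round(3))
# back edge
for u in (275,295,315,330): v=np.where(m[:,u])[0];print(u,C[v[0],u].round(3),C[v[-1],u].round(3))
E
python3 m2.py | sed '1,/-----/d'
```

```text
pedal end (array([0.43033385, 0.34368448, 0.05026666]), np.float64(0.0027535105339399823)) (array([0.42784324, 0.28797306, 0.04952324]), np.float64(0.0008290149102552077))
pedal plane [-0.325  0.038  0.191] dir deg -6.705240045361098
z~54 top [0.458 0.312 0.054]
z~54 side [0.453 0.317 0.054] 352
top bar pts 167 [0.4805 0.0355 0.131 ] [0.05373055 0.47855028] [ 0.47  -0.011  0.124] [0.491 0.088 0.137]
side bar pts 216 [0.4794 0.0413 0.1309] [0.0666093  0.47662998] [ 0.47  -0.01   0.124] [0.492 0.091 0.136]
[ 0.52630828 -0.07735516  0.1059841 ] [0.68926388 0.13201132 0.13305693]
175 [0.636 0.123 0.123] [ 0.639 -0.076  0.121]
185 [0.61  0.126 0.118] [ 0.612 -0.074  0.122]
195 [0.582 0.127 0.123] [ 0.585 -0.071  0.122]
205 [0.555 0.132 0.124] [ 0.558 -0.068  0.125]
275 [0.685 0.087 0.113] [0.527 0.084 0.126]
295 [0.673 0.033 0.111] [0.53  0.031 0.125]
315 [ 0.668 -0.021  0.111] [ 0.528 -0.021  0.131]
330 [ 0.672 -0.061  0.108] [ 0.529 -0.061  0.125]
```

Run:
```python
import cv2,numpy as np
a=cv2.imread('pics/top0.png')[150:250,245:345];b=cv2.imread('pics/side0.png')[145:255,215:335]
cv2.imwrite('pics/c1.png',np.hstack([cv2.resize(a,(400,400),interpolation=2),cv2.resize(b,(400,400),interpolation=2)]))
```

```text
(no output)
```

View pics/c1.png

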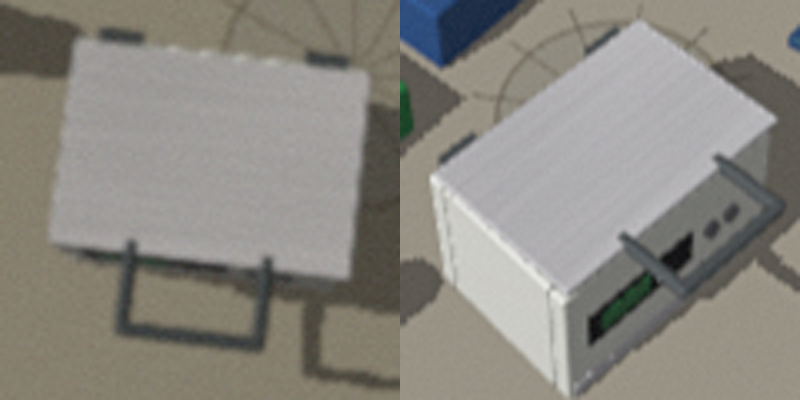

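The crop shows the flap's front corners (top image) at (258,211) and (332.5,219.5), the bar centreline from (275,232) to (310.5,236), and the side-view bar clear in front. The pad agrees to about 5 mm between the two views.

```bash
cat > m3.py <<'E'
from h import *
T=lambda u,v,z:plane('top',u,v,z)[:2]
bl,br,tr,tl=T(258,210.75,.127),T(332.5,219.5,.127),T(336.75,168,.115),T(264.25,160,.115)
b1,b2=T(275,231.75,.130),T(310.5,235.75,.130)
for n,p in dict(bl=bl,br=br,tr=tr,tl=tl,b1=b1,b2=b2).items():print(n,p.round(4))
ang=lambda a,b:np.degrees(np.arctan2(*(a-b)[::-1]))-90
print('yaw',ang(bl,br),ang(tl,tr),ang(b1,b2),ang(tl,bl)+90,ang(tr,br)+90)
side=lambda cu,cv:(215+cu*.3-120*0,145+cv*.275)
# bar corners, side crop (scaled 120->400 , 110->400)
for t,c in (((275,231.75),(686,290)),((310.5,235.75),(778,208))): print(tri('top',t,'side',(215+(c[0]-400)*.3,145+c[1]*.275)))
print('hinge mid',(tl+tr)/2,'bar mid',(b1+b2)/2)
o,p,R=state()
for n,t in dict(pad=[.452,.315],bar=(b1+b2)/2).items():
    for f in(p,):print(n,((np.r_[t,f[2]]-f)@R/.04).round(2))
E
python3 m3.py
```

```text
bl [0.5399 0.1288]
br [ 0.5198 -0.0672]
tr [ 0.6597 -0.079 ]
tl [0.6789 0.1161]
b1 [0.4851 0.0828]
b2 [ 0.4761 -0.0099]
yaw -5.858019300832311 -5.611817254319007 -5.52936644658368 -5.191644080393743 -4.8469308624026155
(array([0.48426451, 0.08237527, 0.12144911]), np.float64(0.0031202664103184797))
(array([ 0.47684201, -0.0104619 ,  0.11564917]), np.float64(7.769485641472036e-05))
hinge mid [0.66931364 0.01854502] bar mid [0.4806119  0.03648676]
pad [-8.81 -2.53  0.  ]
bar [-1.135e+01 -9.060e+00  1.000e-02]
```

```bash
python3 -m inch '[{"delta_pos":[-4,-1.2,0],"yaw":0,"gripper":1},{"delta_pos":[-4,-1.2,0],"yaw":0,"gripper":1},{"delta_pos":[-8.8,-2.5,0],"yaw":0,"gripper":1},{"delta_pos":[-8.8,-2.5,0],"yaw":0,"gripper":1},{"delta_pos":[-8.8,-2.5,0],"yaw":0,"gripper":1},{"delta_pos":[-8.8,-2.5,0],"yaw":0,"gripper":1},{"delta_pos":[-8.8,-2.5,0],"yaw":0,"gripper":1},{"delta_pos":[-8.8,-2.5,0],"yaw":0,"gripper":1},{"delta_pos":[-8.8,-2.5,3.5],"yaw":0,"gripper":1},{"delta_pos":[-8.8,-2.5,3.5],"yaw":0,"gripper":1},{"delta_pos":[-8.8,-2.5,3.5],"yaw":0,"gripper":1},{"delta_pos":[-8.8,-2.5,3.5],"yaw":0,"gripper":1}]' 20
```

```text
time: 1.3
tcp_pos: [0.4486, 0.3158, 0.0669]
ee_rot: [-0.418, -3.105, 0.008]
force: [-0.6, -0.1, 0.2]
finger_gap: 0.011
grip_force: 0.0
```

```bash
python3 -m inch '[{"delta_pos":[0,0,0.3],"yaw":0,"gripper":1},{"delta_pos":[0,0,0.5],"yaw":0,"gripper":1},{"delta_pos":[0,0,0.7],"yaw":0,"gripper":1},{"delta_pos":[0,0,0.85],"yaw":0,"gripper":1},{"delta_pos":[0,0,0.85],"yaw":0,"gripper":1},{"delta_pos":[0,0,0.85],"yaw":0,"gripper":1}]'
```

```text
time: 1.9
tcp_pos: [0.4521, 0.3168, 0.0378]
ee_rot: [0.419, 3.113, 0.0]
force: [-0.1, 0.5, -0.7]
finger_gap: 0.004
grip_force: 0.0
```

Run:
```python
from h import *
a,_=get_image('top');b,_=get_image('side')
cv2.imwrite('pics/p1.png',np.hstack([cv2.resize(a[185:275,150:250],(400,400),interpolation=2),cv2.resize(b[250:370,170:290],(400,400),interpolation=2)]))
o,p,R=state();print(p,o['force'],o['tau'],o['time'])
```

```text
[0.4521742  0.31681097 0.03795009] [-0.05876155  0.02434727 -0.06614343] [ 7.59032696e-05 -4.62351322e+01 -2.02690047e+01  2.93219474e-02
  7.08184205e-02  2.06578757e-04] 2.0
```

View pics/p1.png

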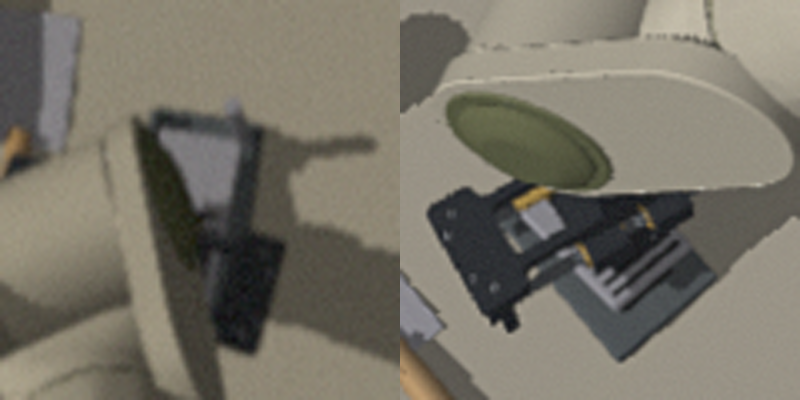

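The picture shows the closed fingers over the striped end of the pedal, with the arm hiding the contact. Checking the pedal's depth now.

Run:
```python
from h import *
for n in('top','side'):
    im,d=get_image(n);C=cloud(n,d);C0=cloud(n,np.load(n+'0.npy'))
    m=(C0[...,2]>.02)&(C0[...,2]<.068)&(abs(C0[...,0]-.48)<.06)&(abs(C0[...,1]-.31)<.05)&(C[...,2]<.07)
    for a,b in((.42,.45),(.45,.48),(.48,.51),(.51,.54)):
        k=m&(C0[...,0]>a)&(C0[...,0]<b)
        if k.any():print(n,a,k.sum(),np.median(C0[k][:,2]).round(3),np.median(C[k][:,2]).round(3))
```

```text
top 0.42 21 0.058 0.058
top 0.45 21 0.049 0.051
top 0.48 116 0.04 0.04
top 0.51 199 0.033 0.033
side 0.42 263 0.059 0.059
side 0.45 40 0.053 0.053
side 0.48 39 0.039 0.039
side 0.51 75 0.034 0.033
```

Run:
```python
from h import *
for n in('top','side'):
    im,d=get_image(n);C=cloud(n,d);C0=cloud(n,np.load(n+'0.npy'))
    m=(C[...,2]>C0[...,2]+.01)&(im.max(2)<75)&(C[...,2]<.25)&(C[...,2]>.02)&(abs(C[...,0]-.45)<.12)&(abs(C[...,1]-.31)<.14)
    P=C[m];print(n,m.sum(),np.percentile(P,[1,5,50,95,99],axis=0).round(3))
    # bins low z
    for a in np.arange(.02,.2,.02):
        k=(C[...,2]>C0[...,2]+.012)&(C[...,2]>a)&(C[...,2]<a+.02)&(abs(C[...,0]-.45)<.12)&(abs(C[...,1]-.31)<.14)
        if k.sum()>3:print(n,a.round(2),k.sum(),C[k].min(0).round(3),C[k].max(0).round(3),np.median(C[k],0).round(3))
    cv2.imwrite(f'pics/{n}2.png',im)
o,p,R=state();print(p,R.round(2),o['finger_gap'],o['joint_pos'])
a=cv2.imread('pics/side2.png')
cv2.imwrite('pics/p2.png',cv2.resize(np.clip(a[300:360,215:285].astype(float)*1.8,0,255).astype(np.uint8),(700,600),interpolation=2))
```

```text
top 399 [[0.401 0.219 0.145]
 [0.406 0.224 0.162]
 [0.439 0.244 0.173]
 [0.476 0.278 0.176]
 [0.505 0.396 0.177]]
top 0.14 17 [0.46  0.219 0.142] [0.475 0.278 0.158] [0.467 0.266 0.148]
top 0.16 394 [0.398 0.218 0.16 ] [0.507 0.403 0.179] [0.439 0.243 0.173]
side 1511 [[0.413 0.3   0.074]
 [0.417 0.309 0.135]
 [0.445 0.372 0.171]
 [0.495 0.409 0.175]
 [0.503 0.414 0.185]]
side 0.06 19 [0.438 0.31  0.068] [0.445 0.335 0.078] [0.442 0.319 0.074]
side 0.08 30 [0.438 0.308 0.08 ] [0.443 0.32  0.1  ] [0.441 0.314 0.089]
side 0.1 14 [0.438 0.31  0.1  ] [0.451 0.32  0.116] [0.448 0.315 0.11 ]
side 0.12 46 [0.412 0.299 0.127] [0.486 0.411 0.139] [0.424 0.344 0.137]
side 0.14 546 [0.411 0.288 0.14 ] [0.488 0.416 0.16 ] [0.432 0.344 0.152]
side 0.16 1031 [0.426 0.313 0.16 ] [0.507 0.417 0.18 ] [0.462 0.388 0.173]
side 0.18 26 [0.429 0.326 0.18 ] [0.443 0.342 0.197] [0.433 0.339 0.185]
[0.45202499 0.31675459 0.03772235] [[-0.96  0.26  0.  ]
 [ 0.26  0.96  0.  ]
 [-0.    0.   -1.  ]] 0.003133971762202211 [ 3.98931189e-01  5.66035760e-01  1.61235397e+00  1.06353239e-06
  9.62844878e-01 -9.04055701e-01]
```

View pics/p2.png

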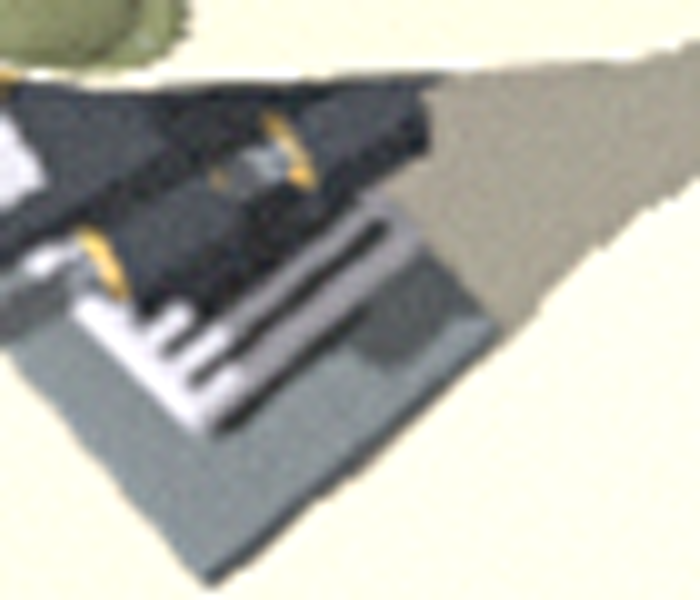

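The tip looks to be just above or at the pedal surface, with nothing pressed and no force, so the pose reading may be off in height. I'll lower in small steps and watch the force.

```bash
python3 -m inch '[{"delta_pos":[0,0,0.1],"yaw":0,"gripper":1},{"delta_pos":[0,0,0.2],"yaw":0,"gripper":1},{"delta_pos":[0,0,0.2],"yaw":0,"gripper":1},{"delta_pos":[0,0,0.2],"yaw":0,"gripper":1}]'
python3 - <<'E'
from h import *
im,d=get_image('side');C=cloud('side',d);C0=cloud('side',np.load('side0.npy'))
m=(C0[...,2]>.055)&(C0[...,2]<.068)&(abs(C0[...,0]-.44)<.03)&(abs(C0[...,1]-.31)<.05)&(C[...,2]<.07)
print(m.sum(),np.median(C[m],0),np.median(C0[m],0))
E
```

```text
time: 2.6
tcp_pos: [0.452, 0.3167, 0.0296]
ee_rot: [0.419, 3.113, 0.0]
force: [0.1, -0.1, 1.7]
finger_gap: 0.006
grip_force: 1.2
233 [0.43595295 0.3209354  0.05919736] [0.43583935 0.32087924 0.05919474]
```

Contact begins at a reported z of 0.030, so the tip really sits about 25 mm above the reading. Pressing further from here.

```bash
python3 -m inch '[{"delta_pos":[0,0,0.2],"yaw":0,"gripper":1},{"delta_pos":[0,0,0.35],"yaw":0,"gripper":1},{"delta_pos":[0,0,0.5],"yaw":0,"gripper":1},{"delta_pos":[0,0,0.5],"yaw":0,"gripper":1},{"delta_pos":[0,0,0.5],"yaw":0,"gripper":1}]'
python3 - <<'E'
from h import *
im,d=get_image('side');C=cloud('side',d);C0=cloud('side',np.load('side0.npy'))
m=(C0[...,2]>.055)&(C0[...,2]<.068)&(abs(C0[...,0]-.44)<.03)&(abs(C0[...,1]-.31)<.05)&(C[...,2]<.07)
print(m.sum(),np.median(C[m],0),np.median(C0[m],0))
E
```

```text
time: 3.15
tcp_pos: [0.4512, 0.3168, 0.009]
ee_rot: [-0.419, -3.112, 0.001]
force: [-4.1, 1.0, 6.6]
finger_gap: 0.001
grip_force: 3.2
132 [0.43990906 0.31735724 0.03862649] [0.43347035 0.31959446 0.05957218]
```

```bash
python3 -m inch '[{"delta_pos":[0,0,0.1],"yaw":0,"gripper":1},{"delta_pos":[0,0,0.2],"yaw":0,"gripper":1},{"delta_pos":[0,0,0.2],"yaw":0,"gripper":1},{"delta_pos":[0,0,0.2],"yaw":0,"gripper":1},{"delta_pos":[0,0,0.2],"yaw":0,"gripper":1},{"delta_pos":[0,0,0.2],"yaw":0,"gripper":1}]'
python3 - <<'E'
from h import *
im,d=get_image('side');C=cloud('side',d);C0=cloud('side',np.load('side0.npy'))
m=(C0[...,2]>.055)&(C0[...,2]<.068)&(abs(C0[...,0]-.44)<.03)&(abs(C0[...,1]-.31)<.05)&(C[...,2]<.07)
print(m.sum(),np.median(C[m],0),np.median(C0[m],0))
E
```

```text
time: 3.8
tcp_pos: [0.4513, 0.317, 0.0043]
ee_rot: [-0.418, -3.113, 0.0]
force: [-16.8, -6.2, 40.8]
finger_gap: 0.005
grip_force: 20.1
105 [0.44017795 0.3172794  0.03530696] [0.43315919 0.32087924 0.05955649]
```

The stop is reached: 41 N and a pedal drop of about 24 mm. Now I'll raise, then turn and move over the bar.

```bash
python3 -m inch '[{"delta_pos":[0,0,-1],"yaw":0,"gripper":1},{"delta_pos":[0,0,-2.2],"yaw":0,"gripper":1},{"delta_pos":[0,0,-3.4],"yaw":0,"gripper":1},{"delta_pos":[0,0,-4.5],"yaw":0,"gripper":1},{"delta_pos":[0,0,-4.5],"yaw":0,"gripper":0.6},{"delta_pos":[0,0,-4.5],"yaw":0,"gripper":0.6}]' && python3 -m inch '[{"delta_pos":[-0.25,-0.65,0],"yaw":1,"gripper":0.59},{"delta_pos":[-0.5,-1.3,0],"yaw":2,"gripper":0.59},{"delta_pos":[-0.75,-2,0],"yaw":3,"gripper":0.59},{"delta_pos":[-1,-2.6,0],"yaw":4,"gripper":0.59},{"delta_pos":[-1.25,-3.3,0],"yaw":5,"gripper":0.59},{"delta_pos":[-1.5,-3.9,0],"yaw":6,"gripper":0.59},{"delta_pos":[-1.75,-4.6,0],"yaw":7,"gripper":0.59},{"delta_pos":[-2,-5.2,0],"yaw":8,"gripper":0.59},{"delta_pos":[-2.25,-5.9,0],"yaw":9,"gripper":0.59},{"delta_pos":[-2.5,-6.55,0],"yaw":10,"gripper":0.59},{"delta_pos":[-2.5,-6.55,0],"yaw":10,"gripper":0.59},{"delta_pos":[-2.5,-6.55,0],"yaw":10,"gripper":0.59}]'
python3 - <<'E'
from h import *
o,p,R=state();print(o['time'],p,R.round(3),o['joint_pos'])
im,d=get_image('side');C=cloud('side',d);C0=cloud('side',np.load('side0.npy'));cv2.imwrite('pics/s3.png',im)
for a in np.arange(.1,.34,.02):
    k=(abs(C[...,2]-C0[...,2])>.015)&(C[...,2]>a)&(C[...,2]<a+.02)&(abs(C[...,0]-p[0])<.12)&(abs(C[...,1]-p[1])<.06)&(im.max(2)<110)
    if k.sum()>3:print(a.round(2),k.sum(),C[k].min(0).round(3),C[k].max(0).round(3))
m=(C0[...,2]>.02)&(C0[...,2]<.068)&(abs(C0[...,0]-.48)<.06)&(abs(C0[...,1]-.31)<.05);print('pedal',np.median((C-C0)[m][:,2]))
cv2.imwrite('pics/s3c.png',cv2.resize(im[100:300,180:400],(660,600),interpolation=2))
E
```

```text
time: 4.45
tcp_pos: [0.4519, 0.3166, 0.1809]
ee_rot: [0.419, 3.113, -0.0]
force: [-0.3, 0.1, -1.1]
finger_gap: 0.164
grip_force: 0.0
time: 5.65
tcp_pos: [0.4784, 0.0377, 0.1799]
ee_rot: [-2.32, -2.115, 0.003]
force: [0.0, 0.2, -0.5]
finger_gap: 0.408
grip_force: 0.0
5.65 [0.4783689  0.03765711 0.17986025] [[ 0.092  0.996 -0.003]
 [ 0.996 -0.092  0.001]
 [ 0.    -0.003 -1.   ]] [-1.66368471e-01  2.44065069e-01  1.67484998e+00  2.16491855e-04
  1.22589268e+00 -7.41159249e-02]
0.2 62 [0.444 0.03  0.208] [0.508 0.054 0.22 ]
0.22 150 [0.443 0.03  0.22 ] [0.509 0.056 0.24 ]
0.24 80 [0.443 0.027 0.24 ] [0.513 0.055 0.26 ]
0.26 136 [0.39  0.001 0.26 ] [0.566 0.083 0.28 ]
0.28 705 [0.383 0.001 0.28 ] [0.571 0.084 0.3  ]
0.3 1516 [0.382 0.009 0.3  ] [0.574 0.085 0.32 ]
0.32 295 [0.436 0.024 0.32 ] [0.497 0.067 0.34 ]
pedal 9.171508958655261e-05
```

View pics/s3c.png

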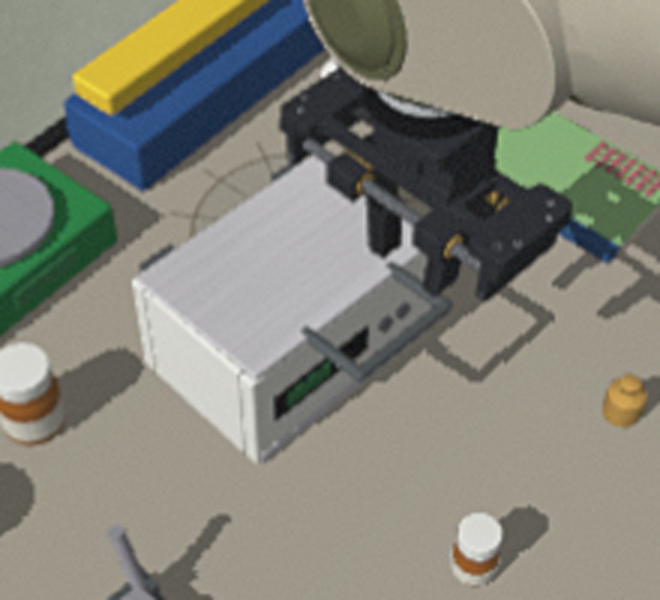

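The picture shows the open fingers above the bar in the handle's plane. Depth puts the tips at z 0.208 against a reported 0.180, so the bias is about 28 mm and the xy values are fine. The treadle is back up. Descending to the bar and closing.

```bash
python3 -m inch '[{"delta_pos":[0,0.05,0.8],"yaw":0,"gripper":0.59},{"delta_pos":[0,0.05,1.4],"yaw":0,"gripper":0.59},{"delta_pos":[0,0.05,1.8],"yaw":0,"gripper":0.59},{"delta_pos":[0,0.05,2.1],"yaw":0,"gripper":0.59},{"delta_pos":[0,0.05,2.3],"yaw":0,"gripper":0.59},{"delta_pos":[0,0.05,2.5],"yaw":0,"gripper":0.59},{"delta_pos":[0,0.05,2.5],"yaw":0,"gripper":0.59}]' && python3 -m inch '[{"delta_pos":[0,0,0],"yaw":0,"gripper":1},{"delta_pos":[0,0,0],"yaw":0,"gripper":1},{"delta_pos":[0,0,0],"yaw":0,"gripper":1},{"delta_pos":[0,0,0],"yaw":0,"gripper":1},{"delta_pos":[0,0,0],"yaw":0,"gripper":1},{"delta_pos":[0,0,0],"yaw":0,"gripper":1}]' 15
```

```text
time: 6.4
tcp_pos: [0.4807, 0.0377, 0.0809]
ee_rot: [-2.321, -2.115, 0.001]
force: [-0.3, -1.5, -0.1]
finger_gap: 0.411
grip_force: 0.0
time: 7.0
tcp_pos: [0.4789, 0.0376, 0.081]
ee_rot: [-2.319, -2.113, 0.006]
force: [-9.6, -0.6, 0.8]
finger_gap: 0.101
grip_force: 15.0
```

```bash
python3 -m inch '[{"delta_pos":[0,0.08,-0.56],"yaw":0,"gripper":1},{"delta_pos":[0,0.27,-1.25],"yaw":0,"gripper":1},{"delta_pos":[0,0.57,-1.9],"yaw":0,"gripper":1},{"delta_pos":[0,0.95,-2.49],"yaw":0,"gripper":1},{"delta_pos":[0,0.95,-2.49],"yaw":0,"gripper":1},{"delta_pos":[0,0.95,-2.49],"yaw":0,"gripper":1}]'
python3 - <<'E'
from h import *
im,d=get_image('side');C=cloud('side',d);cv2.imwrite('pics/s4.png',im)
# flap: bright pts over bay
P=C[(C[...,2]>.12)&(im.min(2)>120)&(C[...,0]>.5)&(C[...,0]<.7)&(abs(C[...,1]-.02)<.12)]
A=np.c_[P[:,:2],np.ones(len(P))];print(len(P),np.linalg.lstsq(A,P[:,2],rcond=None)[0].round(3),P[:,2].max())
E
```

```text
time: 7.6
tcp_pos: [0.5163, 0.0337, 0.1828]
ee_rot: [-2.32, -2.114, 0.008]
force: [-23.3, -2.2, 16.9]
finger_gap: 0.103
grip_force: 15.0
2477 [-2.917 -0.084  1.979] 0.5151157150436525
```

```bash
python3 -m inch '[{"delta_pos":[0,-0.1,-0.08],"yaw":0,"gripper":1},{"delta_pos":[0,0.39,-0.63],"yaw":0,"gripper":1},{"delta_pos":[0,0.95,-1.09],"yaw":0,"gripper":1},{"delta_pos":[0,1.57,-1.47],"yaw":0,"gripper":1},{"delta_pos":[0,1.57,-1.47],"yaw":0,"gripper":1},{"delta_pos":[0,1.57,-1.47],"yaw":0,"gripper":1}]'
```

```text
time: 8.25
tcp_pos: [0.5817, 0.0272, 0.241]
ee_rot: [2.321, 2.113, -0.0]
force: [-2.7, -5.0, 6.8]
finger_gap: 0.104
grip_force: 15.0
```

```bash
python3 -m inch '[{"delta_pos":[0,0.33,-0.15],"yaw":0,"gripper":1},{"delta_pos":[0,0.66,-0.27],"yaw":0,"gripper":1},{"delta_pos":[0,1.0,-0.37],"yaw":0,"gripper":1},{"delta_pos":[0,1.35,-0.45],"yaw":0,"gripper":1},{"delta_pos":[0,1.82,-0.5],"yaw":0,"gripper":1},{"delta_pos":[0,1.82,-0.5],"yaw":0,"gripper":1},{"delta_pos":[0,1.82,-0.5],"yaw":0,"gripper":1}]'
```

```text
time: 8.95
tcp_pos: [0.6543, 0.0202, 0.2606]
ee_rot: [2.322, 2.113, 0.0]
force: [-0.6, -6.0, 4.0]
finger_gap: 0.1
grip_force: 15.0
```

```bash
python3 -m inch '[{"delta_pos":[0,0,0],"yaw":0,"gripper":0.6},{"delta_pos":[0,0,0],"yaw":0,"gripper":0.6},{"delta_pos":[0,0,0],"yaw":0,"gripper":0.6},{"delta_pos":[0,0,0],"yaw":0,"gripper":0.6},{"delta_pos":[0,0,-0.7],"yaw":0,"gripper":0.6},{"delta_pos":[0,0,-1.5],"yaw":0,"gripper":0.6},{"delta_pos":[0,-1,-1.5],"yaw":0,"gripper":0.6},{"delta_pos":[0,-2.2,-1.5],"yaw":0,"gripper":0.6},{"delta_pos":[0,-3.4,-1.5],"yaw":0,"gripper":0.6},{"delta_pos":[0,-4.6,-1.5],"yaw":0,"gripper":0.6},{"delta_pos":[0,-5.8,-1.5],"yaw":0,"gripper":0.6},{"delta_pos":[0,-5.8,-1.5],"yaw":0,"gripper":0.6}]'
python3 - <<'E'
from h import *
D=[]
for n,b in(('top',(140,260,240,360)),('side',(110,260,190,340))):
    im,d=get_image(n);cv2.imwrite(f'pics/{n}5.png',im);np.save(n+'5.npy',d)
    D.append(cv2.resize(im[b[0]:b[1],b[2]:b[3]],(400,400*(b[1]-b[0])//(b[3]-b[2])),interpolation=2))
h=min(x.shape[0] for x in D);cv2.imwrite('pics/b5.png',np.hstack([x[:h] for x in D]))
E
```

```text
time: 10.15
tcp_pos: [0.4186, 0.0439, 0.3206]
ee_rot: [2.321, 2.116, 0.001]
force: [1.2, 0.3, -0.4]
finger_gap: 0.401
grip_force: 0.0
```

View pics/b5.png

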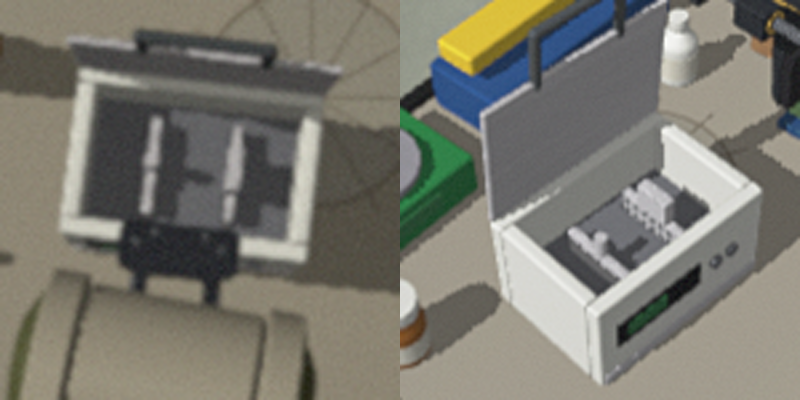

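The flap stands open. The flat-tabbed, perforated plate is the right (-y) one, its tab at about (298,184) in the top image and (241,150) in the side image. The knobbed blank is on the left.

Run:
```python
from h import *
top=cv2.imread('pics/top5.png');S=cloud('side',np.load('side5.npy'));C=cloud('top',np.load('top5.npy'))
print('tri',tri('top',(298.25,183.5),'side',(241,150)))
for n,c in(('top',C),('side',S)):
    P=c[(c[...,2]>.08)&(c[...,2]<.107)&(abs(c[...,0]-.6)<.045)&(c[...,1]>-.05)&(c[...,1]<.01)]
    print(n,len(P),P.mean(0).round(4),P.min(0).round(3),P.max(0).round(3),'fit',np.polyfit(P[:,0],P[:,1],1) if len(P)>5 else '')
cx=np.array([.9954,-.0958]);cy=np.array([.0958,.9954]);h=np.array([.6693,.0185])
print('expect',h-.065*cx-.034*cy)
P=S[(S[...,2]>.13)&(S[...,2]<.29)&(S[...,0]>.6)&(S[...,0]<.72)&(abs(S[...,1]-.01)<.1)];A=np.c_[P[:,1:],np.ones(len(P))];print('flap x per z',np.linalg.lstsq(A,P[:,0],rcond=None)[0])
o,p,R=state();print(p,R.round(3))
im=cv2.imread('pics/top0.png');hsv=cv2.cvtColor(im,40);m=np.zeros(im.shape[:2],np.uint8);m[180:262,372:440]=((hsv[...,1]>70)&(hsv[...,0]>35))[180:262,372:440]
c=max(cv2.findContours(m,0,1)[0],key=cv2.contourArea);print('book',cv2.minAreaRect(np.array([plane('top',*q,.011)[:2]*1000 for q in c[:,0]],np.float32)))
```

```text
tri (array([0.62635242, 0.04993039, 0.22691235]), np.float64(0.07652874020300109))
top 64 [ 0.5996 -0.0066  0.1003] [ 0.582 -0.014  0.084] [ 0.618 -0.     0.106] fit [-0.08285112  0.04302583]
side 122 [ 0.5966 -0.0026  0.0942] [ 0.58  -0.011  0.08 ] [0.617 0.002 0.104] fit [-0.00709423  0.0016503 ]
expect [ 0.6013418 -0.0091166]
flap x per z [ 0.10587337 -0.08021459  0.67306675]
[0.42266374 0.04299453 0.32059285] [[ 0.093  0.996  0.002]
 [ 0.996 -0.093 -0.   ]
 [-0.     0.002 -1.   ]]
book ((530.2374877929688, -288.14703369140625), (124.28062438964844, 171.74658203125), 88.47441864013672)
```

The tab is at (0.600, -0.007), top z 0.10, which agrees with the expected geometry. Turning the tool across the plate first.

```bash
python3 -m inch '[{"delta_pos":[0,0,0],"yaw":1,"gripper":0.55},{"delta_pos":[0,0,0],"yaw":2,"gripper":0.55},{"delta_pos":[0,0,0],"yaw":3,"gripper":0.55},{"delta_pos":[0,0,0],"yaw":4,"gripper":0.55},{"delta_pos":[0,0,0],"yaw":5,"gripper":0.55},{"delta_pos":[0,0,0],"yaw":6,"gripper":0.55},{"delta_pos":[0,0,0],"yaw":7,"gripper":0.55},{"delta_pos":[0,0,0],"yaw":8,"gripper":0.55},{"delta_pos":[0,0,0],"yaw":9,"gripper":0.55},{"delta_pos":[0,0,0],"yaw":10,"gripper":0.55},{"delta_pos":[0,0,0],"yaw":11.25,"gripper":0.55},{"delta_pos":[0,0,0],"yaw":11.25,"gripper":0.55}]'
python3 - <<'E'
from h import *
o,p,R=state();print(p,R.round(3),((np.array([.600,-.007,.043])-p)@R/.04).round(2),np.degrees(np.arctan2(R[1,1],R[0,1])))
E
```

```text
time: 11.45
tcp_pos: [0.424, 0.0426, 0.3196]
ee_rot: [-3.138, 0.15, 0.001]
force: [-0.4, 0.5, 0.2]
finger_gap: 0.451
grip_force: 0.0
[0.42397189 0.04264008 0.31955305] [[ 0.995 -0.096 -0.001]
 [-0.096 -0.995  0.   ]
 [-0.001 -0.    -1.   ]] [4.5  0.82 6.91] -95.48263019220914
```

Horizontal first, then partway down with a check.

```bash
python3 -m inch '[{"delta_pos":[1,0.2,0],"yaw":0,"gripper":0.55},{"delta_pos":[2.2,0.4,0],"yaw":0,"gripper":0.55},{"delta_pos":[3.4,0.6,0],"yaw":0,"gripper":0.55},{"delta_pos":[4.5,0.82,0],"yaw":0,"gripper":0.55},{"delta_pos":[4.5,0.82,0],"yaw":0,"gripper":0.55},{"delta_pos":[4.5,0.82,0],"yaw":0,"gripper":0.55},{"delta_pos":[4.5,0.82,1],"yaw":0,"gripper":0.55},{"delta_pos":[4.5,0.82,2.2],"yaw":0,"gripper":0.55},{"delta_pos":[4.5,0.82,3.4],"yaw":0,"gripper":0.55},{"delta_pos":[4.5,0.82,4.4],"yaw":0,"gripper":0.55},{"delta_pos":[4.5,0.82,4.4],"yaw":0,"gripper":0.55},{"delta_pos":[4.5,0.82,4.4],"yaw":0,"gripper":0.55}]'
python3 - <<'E'
from h import *
o,p,R=state();print(o['time'],p,o['force'],((np.array([.600,-.007,.043])-p)@R/.04).round(2))
im,d=get_image('side');C=cloud('side',d)
k=(C[...,2]<.21)&(C[...,2]>.12)&(im.max(2)<90)&(abs(C[...,0]-.6)<.035)&(abs(C[...,1]+.007)<.06);print(C[k].min(0).round(3),C[k].max(0).round(3),k.sum())
cv2.imwrite('pics/g6.png',cv2.resize(im[100:260,200:350],(600,600),interpolation=2))
E
```

```text
time: 12.65
tcp_pos: [0.5994, -0.0064, 0.1461]
ee_rot: [3.138, -0.145, 0.003]
force: [0.1, -0.4, 0.1]
finger_gap: 0.447
grip_force: 0.0
12.65 [ 0.59936146 -0.006428    0.14609465] [ 0.10071581 -0.39792226  0.14966367] [0.01 0.01 2.58]
[ 0.584 -0.037  0.175] [0.61  0.034 0.21 ] 206
```

View pics/g6.png

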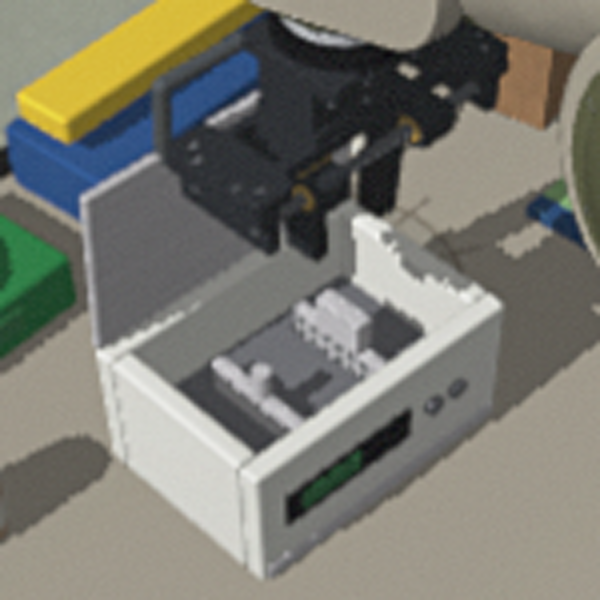

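The open fingers straddle the tab from above (tips z 0.175, bias unchanged), clear of the knob at about (262,375). Descending and gripping.

```bash
python3 -m inch '[{"delta_pos":[0,0,0.8],"yaw":0,"gripper":0.55},{"delta_pos":[0,0,1.5],"yaw":0,"gripper":0.55},{"delta_pos":[0,0,2],"yaw":0,"gripper":0.55},{"delta_pos":[0,0,2.4],"yaw":0,"gripper":0.55},{"delta_pos":[0,0,2.6],"yaw":0,"gripper":0.55},{"delta_pos":[0,0,2.6],"yaw":0,"gripper":0.55}]' && python3 -m inch '[{"delta_pos":[0,0,0],"yaw":0,"gripper":1},{"delta_pos":[0,0,0],"yaw":0,"gripper":1},{"delta_pos":[0,0,0],"yaw":0,"gripper":1},{"delta_pos":[0,0,0],"yaw":0,"gripper":1},{"delta_pos":[0,0,0],"yaw":0,"gripper":1},{"delta_pos":[0,0,0],"yaw":0,"gripper":1}]' 30
```

```text
time: 13.3
tcp_pos: [0.5997, -0.0067, 0.0411]
ee_rot: [3.138, -0.146, 0.002]
force: [-0.4, 0.3, 0.9]
finger_gap: 0.449
grip_force: 0.0
time: 13.9
tcp_pos: [0.5994, -0.0068, 0.0406]
ee_rot: [3.138, -0.146, 0.002]
force: [-0.7, -1.7, 5.0]
finger_gap: 0.131
grip_force: 29.9
```

```bash
python3 -m inch '[{"delta_pos":[0,0,-0.3],"yaw":0,"gripper":1},{"delta_pos":[0,0,-0.7],"yaw":0,"gripper":1},{"delta_pos":[0,0,-1.2],"yaw":0,"gripper":1},{"delta_pos":[0,0,-1.8],"yaw":0,"gripper":1},{"delta_pos":[0,0,-2.4],"yaw":0,"gripper":1},{"delta_pos":[0,0,-3],"yaw":0,"gripper":1},{"delta_pos":[0,0,-3.6],"yaw":0,"gripper":1},{"delta_pos":[0,0,-4],"yaw":0,"gripper":1},{"delta_pos":[0,0,-4],"yaw":0,"gripper":1},{"delta_pos":[0,0,-4],"yaw":0,"gripper":1}]'
python3 - <<'E'
from h import *
o,p,R=state();print(o['time'],p,o['force'],((np.array([.530,-.288,p[2]])-p)@R/.04).round(2))
E
```

```text
time: 14.9
tcp_pos: [0.5987, -0.0065, 0.1994]
ee_rot: [-3.138, 0.146, 0.001]
force: [-1.0, 0.1, -1.2]
finger_gap: 0.133
grip_force: 29.9
14.9 [ 0.59874219 -0.00647006  0.19943373] [-0.99747342  0.08663625 -1.21842231] [-1.06  7.17 -0.  ]
```

```bash
python3 -m inch '[{"delta_pos":[-0.1,0.7,0],"yaw":0,"gripper":1},{"delta_pos":[-0.25,1.6,0],"yaw":0,"gripper":1},{"delta_pos":[-0.4,2.6,0],"yaw":-0.1,"gripper":1},{"delta_pos":[-0.55,3.6,0],"yaw":-0.2,"gripper":1},{"delta_pos":[-0.7,4.6,0],"yaw":-0.3,"gripper":1},{"delta_pos":[-0.85,5.6,0],"yaw":-0.4,"gripper":1},{"delta_pos":[-0.95,6.4,0],"yaw":-0.5,"gripper":1},{"delta_pos":[-1.05,7,0],"yaw":-0.5,"gripper":1},{"delta_pos":[-1.05,7.15,0],"yaw":-0.5,"gripper":1},{"delta_pos":[-1.05,7.15,0],"yaw":-0.5,"gripper":1},{"delta_pos":[-1.05,7.15,0],"yaw":-0.5,"gripper":1},{"delta_pos":[-1.05,7.15,0],"yaw":-0.5,"gripper":1}]'
python3 - <<'E'
from h import *
ims=[]
for n in('top','side'):
    im,d=get_image(n);ims.append(im[100:320] if n=='side' else im[120:340]);C=cloud(n,d);C0=cloud(n,np.load(n+'0.npy'))
    k=(C[...,2]>C0[...,2]+.03)&(C[...,2]>.13)&(C[...,2]<.235)&(abs(C[...,0]-.53)<.06)&(abs(C[...,1]+.288)<.05)
    P=C[k];print(n,len(P));
    if len(P):print(P.min(0).round(3),P.max(0).round(3),np.polyfit(P[:,0],P[:,1],1))
    m=(C0[...,2]>.02)&(C0[...,2]<.068)&(abs(C0[...,0]-.48)<.06)&(abs(C0[...,1]-.31)<.05);print('pedal',np.median((C-C0)[m][:,2]))
    if n=='side':
        P=C[(C[...,2]>.13)&(C[...,2]<.29)&(C[...,0]>.6)&(C[...,0]<.72)&(abs(C[...,1]-.01)<.1)];A=np.c_[P[:,1:],np.ones(len(P))];print('flap',np.linalg.lstsq(A,P[:,0],rcond=None)[0])
cv2.imwrite('pics/f7.png',cv2.resize(np.vstack(ims),(760,597)))
o,p,R=state();print(o['time'],p,o['force'],o['grip_force'])
E
```

```text
time: 16.1
tcp_pos: [0.531, -0.2862, 0.1998]
ee_rot: [-3.141, 0.035, 0.0]
force: [-0.0, -0.7, -1.2]
finger_gap: 0.132
grip_force: 29.9
top 0
pedal 6.808890845944049e-05
side 525
[ 0.49  -0.286  0.167] [ 0.57  -0.264  0.235] [-0.03856032 -0.26012903]
pedal 0.00011217283032544101
flap [ 0.10669741 -0.06876256  0.67180016]
16.2 [ 0.53090576 -0.2864832   0.19994218] [-0.25640251 -0.35675598 -0.73071462] 29.850769280456007
```

View pics/f7.png

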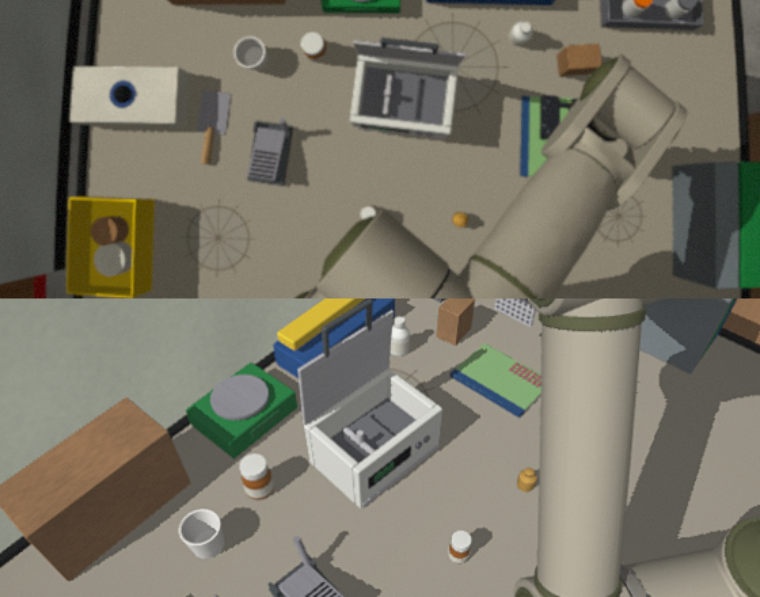

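The plate hangs upright over the book. Its lower edge is at about 0.167 m, and it spans x 0.49–0.57 along the book's long edges. The blank is still in its slot, the flap is open, the pedal is up and the bystanders are undisturbed. Handing in.

```bash
python3 -m inch '[{"delta_pos":[0,0,0],"yaw":0,"gripper":1},{"delta_pos":[0,0,0],"yaw":0,"gripper":1},{"delta_pos":[0,0,0],"yaw":0,"gripper":1}]' && python3 -c "
from station import *
print(close_job())"
```

```text
time: 16.5
tcp_pos: [0.5306, -0.2873, 0.2]
ee_rot: [3.141, -0.037, 0.0]
force: [0.6, 0.5, -1.3]
finger_gap: 0.133
grip_force: 29.9
the job is handed in; nothing more can be done
None
```

I handed the job in at 16.5 s (no verdict was shown): treadle pressed to its stop and back up, flap standing open at about 1.5 rad, counting plate held still and upright over the middle of the book with its lower edge about 15 cm above it, and the blank still in its slot.

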